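# Put the round kiln props away in their caddy by height

### The job

Put the four round kiln props away in the wooden caddy, each standing upright in a pocket of its own: the tallest in the pocket beside the carry handle, then the next tallest, and so on down to the shortest at the far end. Leave the square props standing where they are.

Things in the scene. Friction and masses are not known exactly. Their poses are not given: they have to be found in the camera images.
- caddy: Low plywood caddy, fixed, 246 x 66 mm, turned any way. Origin: centre of underside, on the bench; z up. Four 54 x 54 mm pockets in a row, centres at x = -90, -30, 30, 90 mm, y = 0; pocket floor 4 mm, wall tops 22 mm above the bench. Carry handle (uprights and crossbar, 62 mm high, 12 mm thick) at the -x end, x = -122 mm: the pocket at x = -90 mm is beside it.
- round_85: Round kiln prop: upright hollow cylinder of buff fireclay, outside diameter 36 mm, bore 22 mm, 85 mm high, loose, standing on the bench. Origin: centre of its underside; z along its axis, up.
- round_70: Round kiln prop: upright hollow cylinder of buff fireclay, outside diameter 36 mm, bore 22 mm, 70 mm high, loose, standing on the bench. Origin: centre of its underside; z along its axis, up.
- round_55: Round kiln prop: upright hollow cylinder of buff fireclay, outside diameter 36 mm, bore 22 mm, 55 mm high, loose, standing on the bench. Origin: centre of its underside; z along its axis, up.
- round_40: Round kiln prop: upright hollow cylinder of buff fireclay, outside diameter 36 mm, bore 22 mm, 40 mm high, loose, standing on the bench. Origin: centre of its underside; z along its axis, up.
- square_55: Square kiln prop (look-alike that stays): upright hollow square post of the same buff fireclay, 36 x 36 mm outside, 55 mm high, loose, standing on the bench. Origin: centre of its underside; x and y along its sides, z up.
- square_70: Square kiln prop (look-alike that stays): upright hollow square post of the same buff fireclay, 36 x 36 mm outside, 70 mm high, loose, standing on the bench. Origin: centre of its underside; x and y along its sides, z up.
- square_85: Square kiln prop (look-alike that stays): upright hollow square post of the same buff fireclay, 36 x 36 mm outside, 85 mm high, loose, standing on the bench. Origin: centre of its underside; x and y along its sides, z up.
Not all that is in view belongs to the job. What is shaped like the round_55 but yellow is not meant.

How it is judged:
At the end, for the whole second after the job is handed in: Each round prop stands upright (0.1 rad), at rest on the floor (within 4 mm) of its own pocket, within 12 mm of its centre: 85, 70, 55, 40 mm tall at caddy x = -90, -30, +30, +90 mm. The square props stand upright (0.1 rad) within 20 mm of where they began, and were never further off (x of round_85 in the frame of caddy between -0.102 and -0.078 m and y of round_85 in the frame of caddy between -0.012 and 0.012 m and z of each of round_85, round_70, round_55, round_40 in the frame of caddy below 0.008 m and angle between each of round_85, round_70, round_55, round_40, square_55, square_70, square_85's own z axis and vertical below 0.1 rad and linear speed of each of round_85, round_70, round_55, round_40 below 0.02 m/s and x of round_70 in the frame of caddy between -0.042 and -0.018 m and y of round_70 in the frame of caddy between -0.012 and 0.012 m and x of round_55 in the frame of caddy between 0.018 and 0.042 m and y of round_55 in the frame of caddy between -0.012 and 0.012 m and x of round_40 in the frame of caddy between 0.078 and 0.102 m and y of round_40 in the frame of caddy between -0.012 and 0.012 m and distance of each of square_55, square_70, square_85 from where it was at the start of the episode below 0.02 m); the robot touches nothing.
It fails at once if the square 55 mm prop is moved more than 20 mm (distance of square_55 from where it was at the start of the episode above 0.02 m).
It fails at once if the square 70 mm prop is moved more than 20 mm (distance of square_70 from where it was at the start of the episode above 0.02 m).
It fails at once if the square 85 mm prop is moved more than 20 mm (distance of square_85 from where it was at the start of the episode above 0.02 m).
It also fails if it takes over 104 s, if anything falls off the work surface, if the arm or the gripper's body presses on something with over 40 N, if the wrist force passes 120 N, or if a joint passes its speed limit or range.

### The arm

A 6-joint arm with a two-finger parallel gripper is mounted at the origin on the work surface; the furniture and walls round the work are solid. World frame = base frame: x ahead of the robot, y to its left, z up, the work surface at z = 0. Lengths are in m, angles in rad, forces in N, time in s.
With the tool pointing down it reaches from about 0.3 to 0.85 m from the base axis. Payload 4.2 kg.
Tool frame: the origin (TCP) lies midway between the tips of the shut fingers; the grasp point (between the pads) lies r.grasp_offset behind it (r.grasp_offset is the distance from the TCP to the grasp point, in m); x points along the fingers, z is the direction in which the jaws open and shut, and the axes are right-handed (so a half turn about x gives the same grasp; the last joint's range is limited). The gripper opens to 91 mm and grips with 3 to 60 N. Pads are 32 mm wide; open, the fingers measure 118 mm over their backs; the gripper's body (76 mm by 178 mm) begins 60 mm behind the grasp point.
Start: joints at [1.214, 0.32, 1.565, -0, 1.257, -0.02], TCP at [0.19, 0.543, 0.214] pointing down, gripper open.
Joint ranges: [-3.11, 3.11], [-0.84, 2.01], [0.21, 2.61], [-1.34, 4.49], [0.05, 2.63], [-2.56, 2.56]. Speed limits (rad/s): [2.57, 2.57, 3.14, 3.14, 3.14, 3.14].

### API

Orientations are given as a 3x3 rotation matrix whose columns are the frame's x, y, z axes.
In Python, from plant import r gives the robot as it stands.
- The arm moves only by the tool move_arm, never from a script. Its argument "series" is a list of rows, each a list of 2 entries, a list of its own where there are three numbers: the shift along the tool's x, y, z in units of 50 cm (1.0 is 50 cm), then the turn, a rotation vector about the tool's x, y, z in units of 90 degrees (1.0 is 90 degrees). In form: [[[tx, ty, tz], [rx, ry, rz]], ...]. A call has 1 to 10 rows; each row shifts and turns the pose as measured when the row begins, along the tool's axes as they then stand; what a row does not reach is not made up. A row lasts 1/8 s, in which the tool goes at most 62.5 mm and 10.7 degrees, less where a joint would pass 70% of its speed; a pose out of reach is approached as far as the arm can. A call with a number of a shift or a turn outside -1 to 1 is refused whole. A call with a gripper value outside its range is refused whole. "fingers" is the closure, from -1 (fully open) to 1 (shut), set as the call begins (left out, the last holds). The fingers move at their own pace and stop on an object; the grip force is fixed at half the most. Time passes only in rows, so rows that do not move let the fingers close. It gives the time, the measured TCP pose, the force and the opening at its end, in the units of the state.
- r.state(): the state, without advancing time (a new reading comes with each control period).
- r.snapshot(name): name is "side" or "top" or "wrist"; returns the picture (400x640x3 uint8, red, green, blue); there is no depth.
- r.calibration(name): a dict with "K" (3x3 intrinsics, pixels), "T" (4x4, takes a point from camera to world coordinates); the wrist camera has in their place "tool_from_camera" (4x4, takes a point from camera to tool coordinates, whose origin is the TCP and whose axes are the tool frame's). Camera axes: x right, y down, z forward; pixel columns grow to the right and rows downward; lengths in m; the calibration is good to about 2 mm. A picture is of the moment at which its call begins: read the wrist's pose just before it. calibration takes no time and is no camera call.
- r.close_job(): hands the job in, once; it reports no verdict.
The state is a dict: "clock": time; "qpos": joint angles; "joint_velocities": joint speeds; "tau": joint torques, N m; "ee_pos": TCP position; "eef_rot": TCP orientation; "contact_force": force on the tool from outside, world axes, zero at the start; "moment": the same for the moment, N m; "gripper_width": finger opening in m.
Only numpy, scipy, OpenCV 4.12 (cv2) and the standard library are available. Lean on these libraries where they do the work, as an engineer would, in place of code of your own. Each camera call takes 0.05 s, during which the arm holds its last target. There are 200 camera calls.

## Working session

There is one attempt and no reset: what is moved stays moved. The work goes in short steps, Python scripts to look and compute and a tool call to move; the robot and the scene stay as the last step left them, time stands still between calls to the robot, and variables do not carry over. Pictures are saved under pics/ and viewed, on a budget of 14 in all, crops included, one or two more only if the job needs it, and the job is handed in when it is done.

Besides the shell and the picture viewer there is one more tool, called after "Emit:" as name(argument=value, ...) on one line, values as JSON. move_arm: Moves the arm, as the interface text tells. Its arguments: {"type":"object","properties":{"series":{"type":"array","items":{"type":"array"}},"fingers":{"type":"number"}},"required":["series"]}

```bash
mkdir -p pics
python3 - <<'E'
from plant import r
import cv2,numpy as np
s=r.state(); print(s['clock'],s['ee_pos'],np.round(s['eef_rot'],3).tolist(),s['gripper_width'],r.grasp_offset)
for n in ['top','side']:
    cv2.imwrite(f'pics/{n}0.png',r.snapshot(n)[:,:,::-1]); c=r.calibration(n); print(n,np.round(c['K'],1).tolist(),np.round(c['T'],3).tolist())
print(r.calibration('wrist'))
E
```

```text
0.0 [0.18985795 0.54220382 0.21311137] [[-0.001, -0.944, 0.33], [-0.002, 0.33, 0.944], [-1.0, -0.0, -0.002]] 0.09120950116522716 0.0188
top [[414.8, 0.0, 316.7], [0.0, 414.8, 210.9], [0.0, 0.0, 1.0]] [[-0.022, -0.983, 0.18, 0.412], [-1.0, 0.019, -0.015, 0.111], [0.011, -0.18, -0.984, 0.876], [0.0, 0.0, 0.0, 1.0]]
side [[430.4, 0.0, 316.9], [0.0, 430.4, 206.5], [0.0, 0.0, 1.0]] [[0.595, 0.647, -0.476, 0.949], [0.804, -0.485, 0.345, -0.218], [-0.007, -0.588, -0.809, 0.743], [0.0, 0.0, 0.0, 1.0]]
{'K': array([[293.86675259,   0.        , 324.35574069],
       [  0.        , 293.86675259, 197.31208395],
       [  0.        ,   0.        ,   1.        ]]), 'tool_from_camera': array([[ 5.65618909e-04, -2.59663417e-01,  9.65699016e-01,
        -1.71262568e-01],
       [ 1.40406090e-04, -9.65699141e-01, -2.59663533e-01,
         7.35435884e-02],
       [ 9.99999830e-01,  2.82460627e-04, -5.09759370e-04,
        -4.62347598e-04],
       [ 0.00000000e+00,  0.00000000e+00,  0.00000000e+00,
         1.00000000e+00]])}
```

View pics/top0.png

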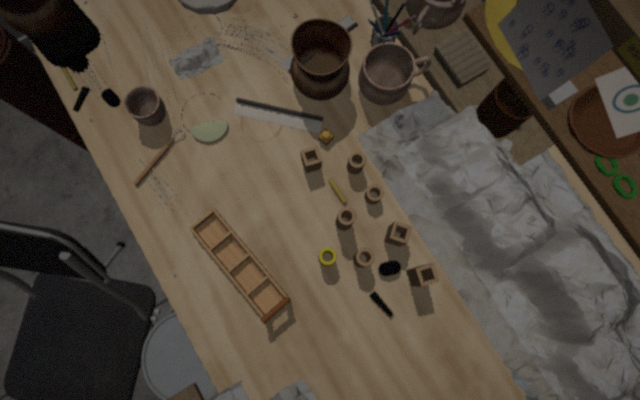

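View pics/side0.png

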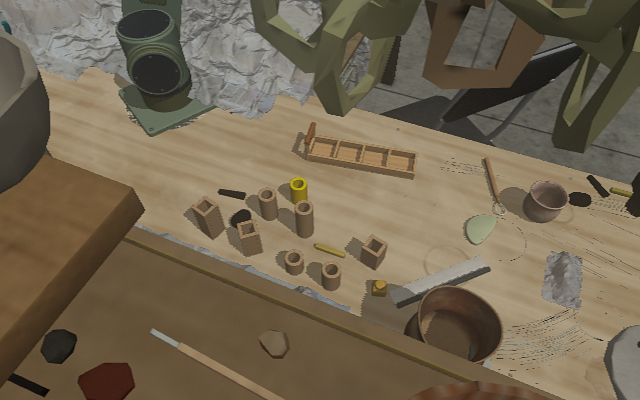

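The top view shows the round props at about (356,160), (374,194), (346,217) and (364,257), with the yellow decoy at (328,256). The squares are at (312,158), (398,232) and (424,272). The caddy runs from (210,215) to (285,310), with its handle at the lower end. I'll zoom in on both views.

Run:
```python
import cv2,numpy as np
t=cv2.imread('pics/top0.png')[140:300,185:445]; s=cv2.imread('pics/side0.png')[115:295,185:425]
t=cv2.resize(t,None,fx=3,fy=3,interpolation=2); s=cv2.resize(s,None,fx=3,fy=3,interpolation=2)
t=np.clip(t*1.8,0,255).astype('uint8')
cv2.imwrite('pics/t1.png',t);cv2.imwrite('pics/s1.png',s)
```

```text
(no output)
```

View pics/t1.png

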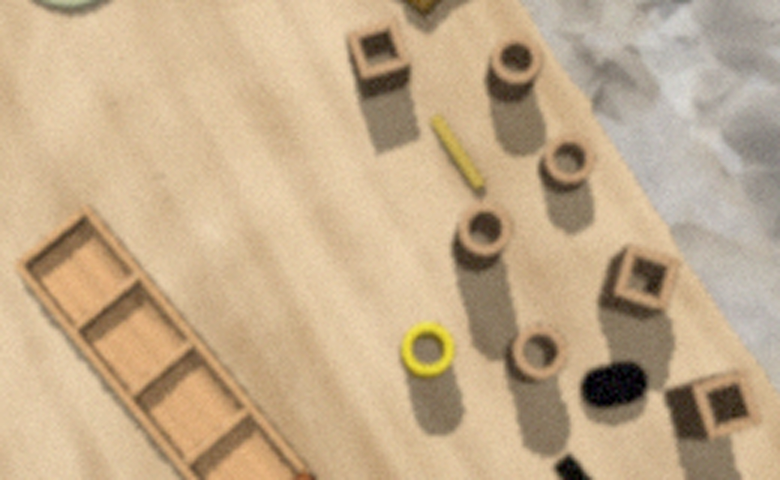

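View pics/s1.png

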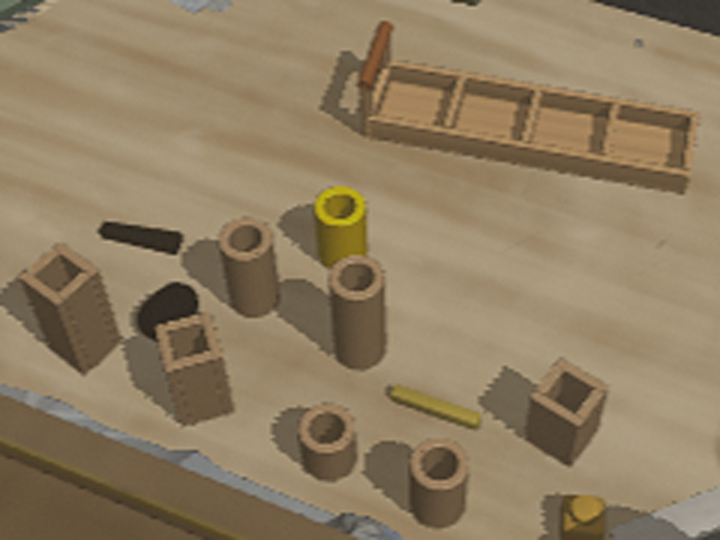

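```bash
cat > h.py <<'E'
from plant import r
import numpy as np,cv2
def ray(n,u,v,st=None):
    c=r.calibration(n)
    if n=='wrist':
        T=np.eye(4);T[:3,:3]=st['eef_rot'];T[:3,3]=st['ee_pos'];T=T@c['tool_from_camera']
    else: T=c['T']
    d=T[:3,:3]@np.linalg.inv(c['K'])@[u,v,1]
    return T[:3,3],d/np.linalg.norm(d)
def onz(n,u,v,z,st=None):
    o,d=ray(n,u,v,st); return o+d*(z-o[2])/d[2]
def tri(a,b):
    (o1,d1),(o2,d2)=ray(*a),ray(*b)
    t=np.linalg.lstsq(np.c_[d1,-d2],o2-o1,rcond=None)[0]
    p,q=o1+d1*t[0],o2+d2*t[1]; return (p+q)/2,np.linalg.norm(p-q)
def px(n,P,st):
    c=r.calibration(n);T=np.eye(4);T[:3,:3]=st['eef_rot'];T[:3,3]=st['ee_pos'];T=T@c['tool_from_camera']
    p=c['K']@(np.linalg.inv(T)@np.r_[P,1])[:3]; return p[:2]/p[2]
E
python3 - <<'E'
from h import *
T=lambda x,y:('top',185+x/3,140+y/3)
S=lambda x,y:('side',185+x/3,115+y/3)
H=dict(A=.055,B=.04,C=.085,D=.07,Y=.055,s55=.055,s70=.07,s85=.085)
for k,a,b in [('A',(516,62),(439,462)),('B',(568,163),(328,427)),('C',(484,231),(357,278)),('D',(539,352),(246,240)),('Y',(428,350),(341,208)),('s55',(379,47),(570,392)),('s70',(646,279),(189,342)),('s85',(722,404),(62,273))]:
    p,e=tri(T(*a),S(*b)); print(k,np.round(p,4),round(e,4),'top',np.round(onz(*T(*a),H[k]),4),'side',np.round(onz(*S(*b),H[k]),4))
c=[onz(*T(*q),.022) for q in [(88,207),(20,262)]]
print('far corners top',np.round(c,4))
d=[onz(*S(*q),.022) for q in [(694,113),(688,172),(390,62),(370,126)]]
print('side far b,f near b,f',np.round(d,4), np.linalg.norm(d[0]-d[1]),np.linalg.norm(d[0]-d[2]),np.linalg.norm(d[1]-d[3]))
E
```

```text
A [0.6676 0.0142 0.0499] 0.0036 top [0.665  0.0133 0.055 ] side [0.6706 0.014  0.055 ]
B [ 0.5994 -0.0209  0.0326] 0.0042 top [ 0.5967 -0.0215  0.04  ] side [ 0.6042 -0.0212  0.04  ]
C [0.5448 0.0427 0.0786] 0.0032 top [0.5429 0.0419 0.085 ] side [0.5495 0.0416 0.085 ]
D [0.4665 0.0081 0.0638] 0.0024 top [0.4654 0.0078 0.07  ] side [0.4715 0.007  0.07  ]
Y [0.4708 0.0803 0.0481] 0.004 top [0.4693 0.0789 0.055 ] side [0.4766 0.079  0.055 ]
s55 [0.6791 0.1082 0.0525] 0.0027 top [0.6775 0.1071 0.055 ] side [0.6807 0.1082 0.055 ]
s70 [ 0.513  -0.0643  0.0638] 0.0028 top [ 0.5115 -0.0642  0.07  ] side [ 0.5178 -0.0646  0.07  ]
s85 [ 0.4299 -0.1051  0.0797] 0.0016 top [ 0.4294 -0.1044  0.085 ] side [ 0.4346 -0.1053  0.085 ]
far corners top [[0.5757 0.3118 0.022 ]
 [0.538  0.3578 0.022 ]]
side far b,f near b,f [[0.5388 0.3603 0.022 ]
 [0.5785 0.3156 0.022 ]
 [0.3567 0.2085 0.022 ]
 [0.4021 0.1564 0.022 ]] 0.059814150407833805 0.23706080704111962 0.23761068432272203
```

Each height triangulates about 6 mm low in every case, so the identities are clear. A is 55, B is 40, C is 85 and D is 70. The caddy axis is at about 41°. I'll turn the jaws perpendicular to the caddy axis and keep that yaw for all picks and placings.

Emit:
move_arm(series=[[[0,0,0],[0.111,0,0]],[[0,0,0],[0.111,0,0]],[[0,0,0],[0.111,0,0]],[[0,0,0],[0.111,0,0]],[[0,0,0],[0.111,0,0]],[[0,0,0],[0.111,0,0]],[[0,0,0],[0.111,0,0]],[[0,0,0],[0.111,0,0]],[[0,0,0],[0.111,0,0]],[[0,0,0],[0.111,0,0]]], fingers=-0.32)

```text
clock: 1.35
ee_pos: [0.1887, 0.5392, 0.2079]
eef_rot: [[-0.005, 0.538, 0.843], [-0.012, 0.843, -0.538], [-1.0, -0.013, 0.003]]
contact_force: [0.5, -0.1, -0.2]
gripper_width: 0.0599
```

```bash
cat >> h.py <<'E'
def go(P,yaw=None):
    """tool-axes shift (units of 50cm) and turn about axes (90deg) to TCP P with z axis at yaw, pointing down"""
    s=r.state();R=s['eef_rot'];d=R.T@(np.array(P)-s['ee_pos'])
    out=[np.round(d/.5,4).tolist()]
    if yaw is not None:
        y=np.radians(yaw);z=np.array([np.cos(y),np.sin(y),0]);x=np.array([0,0,-1.])
        G=np.c_[x,np.cross(z,x),z];out.append(np.round(cv2.Rodrigues(R.T@G)[0].ravel()/(np.pi/2),4).tolist())
    print('clk',s['clock'],np.round(s['ee_pos'],4),'w',round(s['gripper_width'],4),'F',np.round(s['contact_force'],1),'->',out,'rows>=',np.linalg.norm(d)/.0625)
E
python3 -c "
from h import *
print(np.round(r.state()['qpos'],2));go([.546,.042,.2],-49)"
```

```text
[1.21 0.32 1.57 0.   1.26 1.78]
clk 1.35 [0.1887 0.5392 0.2079] w 0.0599 F [ 0.5 -0.1 -0.2] -> [[0.0248, -0.4537, 1.1372], [0.183, 0.0029, 0.008]] rows>= 9.79713151307799
```

Emit:
move_arm(series=[[[0,0,0],[0.0915,0,0]],[[0,0,0],[0.0915,0,0]],[[0.003,-0.014,0.12],[0,0,0]],[[0.003,-0.014,0.12],[0,0,0]],[[0.003,-0.014,0.12],[0,0,0]],[[0.003,-0.014,0.12],[0,0,0]],[[0.003,-0.014,0.12],[0,0,0]],[[0.003,-0.014,0.12],[0,0,0]],[[0.003,-0.014,0.12],[0,0,0]],[[0.003,-0.014,0.12],[0,0,0]]])

```text
clock: 2.6
ee_pos: [0.4629, 0.1281, 0.1964]
eef_rot: [[-0.006, 0.756, 0.655], [-0.016, 0.654, -0.756], [-1.0, -0.015, 0.008]]
contact_force: [0.6, 1.4, 0.0]
gripper_width: 0.0604
```

```bash
python3 -c "
from h import *
print(np.round(r.state()['qpos'],2));go([.546,.042,.2],-49)"
```

```text
[ 0.26  0.19  1.79 -0.01  1.17  1.12]
clk 2.6 [0.4629 0.1281 0.1964] w 0.0604 F [0.6 1.4 0. ] -> [[-0.0056, 0.0129, 0.2391], [-0.0012, 0.0051, 0.0095]] rows>= 1.915794972512589
```

Emit:
move_arm(series=[[[-0.01,0.004,0.08],[0,0.005,0.009]],[[-0.005,0.004,0.08],[0,0,0]],[[0,0.004,0.08],[0,0,0]],[[0,0,0],[0,0,0]]])

```text
clock: 3.1
ee_pos: [0.5488, 0.034, 0.2024]
eef_rot: [[-0.003, 0.761, 0.649], [-0.001, 0.649, -0.761], [-1.0, -0.003, -0.002]]
contact_force: [-1.8, -0.4, -0.2]
gripper_width: 0.0601
```

Run:
```python
from h import *
s=r.state();go([.546,.042,.2],-49)
im=r.snapshot('wrist')[:,:,::-1].copy();np.save('w1.npy',im)
for k,(P,h) in dict(A=((.668,.0137),.055),B=((.600,-.0213),.04),C=((.546,.042),.085),D=((.4685,.0075),.07)).items():
    print(k,np.round(px('wrist',[*P,h],s),1))
np.savez('w1s.npz',p=s['ee_pos'],R=s['eef_rot'])
cv2.imwrite('pics/w1.png',im)
```

```text
clk 3.1 [0.5488 0.034  0.2024] w 0.0601 F [-1.8 -0.4 -0.2] -> [[0.0048, 0.0062, -0.0158], [-0.0057, -0.001, 0.0018]] rows>= 0.14134113206540258
A [413.8 112.8]
B [389.7 179.9]
C [316.7 189. ]
D [296.3 255.7]
```

View pics/w1.png

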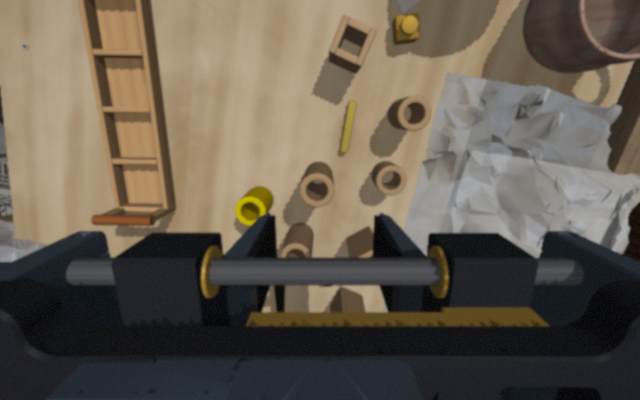

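The wrist view confirms the rims: C is at (318,188), A at (412,113) and B at (390,179), all within about 1 px of my predictions. I'll grasp C (85 mm).

Emit:
move_arm(series=[[[0.05,0.006,-0.016],[-0.005,0,0]],[[0.08,0,0],[0,0,0]],[[0.08,0,0],[0,0,0]],[[0,0,0],[0,0,0]]])

```text
clock: 3.65
ee_pos: [0.5407, 0.047, 0.0955]
eef_rot: [[-0.006, 0.752, 0.659], [0.002, 0.659, -0.752], [-1.0, -0.003, -0.005]]
contact_force: [-0.6, 0.3, -0.6]
gripper_width: 0.0599
```

```bash
python3 -c "
from h import *
go([.547,.042,.05],-49)"
```

```text
clk 3.65 [0.5407 0.047  0.0955] w 0.0599 F [-0.6  0.3 -0.6] -> [[0.091, 0.0032, 0.0163], [0.0022, -0.0032, 0.0022]] rows>= 0.7397679995505961
```

Emit:
move_arm(series=[[[0,0.003,0.012],[0,0,0]],[[0.045,0,0.002],[0,0,0]],[[0.046,0,0],[0,0,0]],[[0,0,0],[0,0,0]]])

```text
clock: 4.15
ee_pos: [0.552, 0.0441, 0.0567]
eef_rot: [[0.008, 0.751, 0.66], [0.003, 0.66, -0.751], [-1.0, 0.008, 0.003]]
contact_force: [-0.2, -0.3, 1.0]
gripper_width: 0.0602
```

```bash
python3 -c "
from h import *
go([.547,.042,.05],-49)"
```

```text
clk 4.15 [0.552  0.0441 0.0567] w 0.0602 F [-0.2 -0.3  1. ] -> [[0.0133, -0.0104, -0.0035], [0.0035, 0.0021, -0.005]] rows>= 0.13760633865389954
```

Emit:
move_arm(series=[[[0.008,-0.009,-0.003],[0,0,0]],[[0,0,0],[0,0,0]]])

```text
clock: 4.4
ee_pos: [0.5495, 0.0423, 0.0555]
eef_rot: [[0.013, 0.751, 0.66], [0.003, 0.66, -0.751], [-1.0, 0.012, 0.007]]
contact_force: [-0.4, -0.1, -0.3]
gripper_width: 0.0599
```

```bash
python3 -c "
from h import *
go([.547,.042,.05],-49);go([.547,.042,.05],-49)"
```

```text
clk 4.4 [0.5495 0.0423 0.0555] w 0.0599 F [-0.4 -0.1 -0.3] -> [[0.0109, -0.0042, -0.003], [0.0036, 0.0042, -0.0076]] rows>= 0.09624291540297375
clk 4.4 [0.5495 0.0423 0.0555] w 0.0599 F [-0.4 -0.1 -0.3] -> [[0.0109, -0.0042, -0.003], [0.0036, 0.0042, -0.0076]] rows>= 0.09624291540297375
```

Emit:
move_arm(series=[[[0.009,-0.005,-0.003],[0,0.004,-0.008]],[[0.003,0,0],[0,0,0]]])

```text
clock: 4.65
ee_pos: [0.5473, 0.0417, 0.0505]
eef_rot: [[0.002, 0.751, 0.66], [-0.001, 0.66, -0.751], [-1.0, 0.001, 0.002]]
contact_force: [-0.4, 0.6, -0.0]
gripper_width: 0.0604
```

Emit:
move_arm(series=[[[0,0,0],[0,0,0]],[[0,0,0],[0,0,0]],[[0,0,0],[0,0,0]],[[0,0,0],[0,0,0]],[[0,0,0],[0,0,0]]], fingers=1)

```text
clock: 5.28
ee_pos: [0.5474, 0.0418, 0.0504]
eef_rot: [[0.001, 0.751, 0.66], [-0.001, 0.66, -0.751], [-1.0, 0.0, 0.001]]
contact_force: [-1.0, 0.8, -0.3]
gripper_width: 0.0331
```

Emit:
move_arm(series=[[[-0.05,0,0],[0,0,0]],[[-0.1,0,0],[0,0,0]],[[-0.1,0,0],[0,0,0]],[[-0.05,0,0],[0,0,0]],[[0,0,0],[0,0,0]]])

```text
clock: 5.9
ee_pos: [0.5459, 0.0418, 0.2027]
eef_rot: [[-0.004, 0.751, 0.66], [-0.001, 0.66, -0.751], [-1.0, -0.003, -0.002]]
contact_force: [0.1, -0.7, -2.1]
gripper_width: 0.0334
```

```bash
python3 -c "
from h import *
go([.4646-.755*.09,.2553-.656*.09,.2],-49)"
```

```text
clk 5.9 [0.5459 0.0418 0.2027] w 0.0334 F [ 0.1 -0.7 -2.1] -> [[0.0062, -0.0202, -0.4291], [0.0035, -0.0011, 0.0022]] rows>= 3.43725214960599
```

Emit:
move_arm(series=[[[0,-0.005,-0.1],[0.003,0,0]],[[0,-0.005,-0.11],[0,0,0]],[[0,-0.005,-0.11],[0,0,0]],[[0,-0.005,-0.1],[0,0,0]],[[0,0,0],[0,0,0]],[[0,0,0],[0,0,0]]])

```text
clock: 6.65
ee_pos: [0.3924, 0.1953, 0.1936]
eef_rot: [[-0.018, 0.755, 0.655], [-0.006, 0.655, -0.756], [-1.0, -0.017, -0.007]]
contact_force: [-0.6, -1.2, -2.0]
gripper_width: 0.0335
```

Run:
```python
from h import *
s=r.state();go([.4646-.755*.09,.2553-.656*.09,.2],-49)
im=r.snapshot('wrist')[:,:,::-1].copy()
np.savez('w2s.npz',ee_pos=s['ee_pos'],eef_rot=s['eef_rot'])
cv2.imwrite('pics/w2.png',im)
```

```text
clk 6.65 [0.3924 0.1953 0.1936] w 0.0335 F [-0.6 -1.2 -2. ] -> [[-0.0131, 0.0074, 0.004], [-0.0008, -0.0046, 0.0111]] rows>= 0.12411073423686908
```

View pics/w2.png

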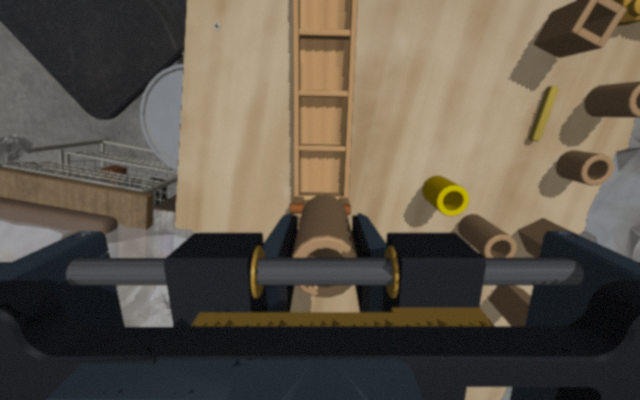

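The caddy's dividers appear at rows 33, 93 and 148, at about column 325. The handle is at row 205, and the held prop is seen above it.

Run:
```python
from h import *
s=dict(np.load('w2s.npz'))
im=cv2.imread('pics/w2.png')
# rim edges per row from wood/bench brightness is weak: use clicks, plus print gradient profiles
g=cv2.GaussianBlur(cv2.cvtColor(im,cv2.COLOR_BGR2GRAY),(3,3),0).astype(int)
for row in (15,60,120,170): print(row,'L',g[row-3:row+4,286:304].mean(0).astype(int),'R',g[row-3:row+4,342:362].mean(0).astype(int))
print('col',g[20:200,310:316].mean(1).astype(int)[:])
for q in [(326,33),(324.5,93),(322.5,148)]: print(q,np.round(onz('wrist',*q,.022,s),4))
c=np.array([.4646,.2553]);u=np.array([.755,.656])
for x in(.06,0,-.06): print('pred',c+u*x)
w=np.load('w1s.npz');s1=dict(ee_pos=w['p'],eef_rot=w['R'])
for q in [(118,52),(127,107),(136,160)]: print('w1',np.round(onz('wrist',*q,.022,s1),4))
```

```text
15 L [153 140 123 108 103 103 110 122 133 138 136 126 111 108 122 139 147 148] R [123 121 115 104  93  86  83  80  83  98 119 134 139 138 137 142 149 153
 155 154]
60 L [161 158 148 131 114 105 107 117 130 138 138 129 114 108 119 137 146 147] R [110  99  89  84  82  80  83  97 120 136 141 140 140 143 148 152 153 153
 153 152]
120 L [151 149 142 128 112 100  98 108 123 136 140 133 118 107 113 127 138 143] R [ 85  81  79  81  93 115 133 140 139 134 132 134 137 137 137 136 135 135
 134 134]
170 L [154 153 149 139 122 107 104 111 125 137 140 134 119 108 113 127 139 144] R [ 77  81  95 117 134 140 139 135 133 132 132 132 132 133 133 134 135 136
 137 139]
col [145 145 145 145 145 145 145 145 145 145 144 142 139 129 108  79  56  49
  59  73  85  91  92  92  92  91  91  91  94 101 113 127 138 142 144 144
 144 144 144 145 145 145 144 144 144 144 144 144 144 144 144 144 144 144
 144 144 144 144 144 144 144 144 144 144 144 144 144 143 142 140 140 142
 142 139 129 110  92  86  89  91  92  91  92  92  92  97 107 122 135 141
 143 144 143 144 144 144 144 144 144 144 144 144 144 143 144 144 144 144
 144 144 144 144 144 144 144 144 144 144 144 144 145 144 139 129 119 121
 133 141 140 133 118 103  94  92  92  92  96 106 122 135 142 144 144 144
 144 144 145 145 144 144 144 144 144 145 145 145 145 145 145 145 145 144
 145 145 145 145 145 145 145 144 140 129 112  98  98 111 121 118 102  84]
(326, 33) [0.5099 0.2966 0.022 ]
(324.5, 93) [0.4643 0.2592 0.022 ]
(322.5, 148) [0.4176 0.2217 0.022 ]
pred [0.5099  0.29466]
pred [0.4646 0.2553]
pred [0.4193  0.21594]
w1 [0.5099 0.2979 0.022 ]
w1 [0.4659 0.2608 0.022 ]
w1 [0.4197 0.2213 0.022 ]
```

Pocket −90 comes out at (.3955,.202). The two wrist views agree within 2 mm and give an axis of about 40°. I'll move above the pocket.

```bash
python3 -c "
from h import *
go([.3955,.202,.10],-49.8)"
```

```text
clk 6.7 [0.3924 0.1952 0.1935] w 0.0329 F [ 0.2 -0.8 -1.2] -> [[0.1868, 0.017, -0.0048], [0.0075, -0.0049, 0.0114]] rows>= 1.5013406011332622
```

Emit:
move_arm(series=[[[0,0.014,-0.006],[0.007,-0.005,0.011]],[[0.09,0.004,0],[0,0,0]],[[0.08,0,0],[0,0,0]],[[0,0,0],[0,0,0]]])

```text
clock: 7.2
ee_pos: [0.4021, 0.2025, 0.1066]
eef_rot: [[0.006, 0.769, 0.64], [0.002, 0.64, -0.769], [-1.0, 0.005, 0.002]]
contact_force: [-0.1, -1.2, -0.8]
gripper_width: 0.033
```

```bash
python3 -c "
from h import *
go([.3955,.202,.065],-49.8)"
```

```text
clk 7.2 [0.4021 0.2025 0.1066] w 0.033 F [-0.1 -1.2 -0.8] -> [[0.0831, -0.0112, -0.0078], [-0.0047, 0.0015, -0.0033]] rows>= 0.6739532850022875
```

Emit:
move_arm(series=[[[0,-0.011,-0.008],[-0.004,0.001,-0.003]],[[0.035,0,0],[0,0,0]],[[0,0,0],[0,0,0]]])

```text
clock: 7.58
ee_pos: [0.3982, 0.2029, 0.0929]
eef_rot: [[0.008, 0.766, 0.643], [0.003, 0.643, -0.766], [-1.0, 0.008, 0.003]]
contact_force: [-1.0, -0.0, -1.5]
gripper_width: 0.0333
```

```bash
python3 -c "
from h import *
go([.3955,.202,.058],-49.8)"
```

```text
clk 7.575 [0.3982 0.2029 0.0929] w 0.0333 F [-1.  -0.  -1.5] -> [[0.0697, -0.0059, -0.0023], [-0.0017, 0.0017, -0.005]] rows>= 0.559892985698306
```

Emit:
move_arm(series=[[[0.02,-0.006,-0.002],[0,0.002,-0.005]],[[0.03,-0.001,0],[0,0,0]],[[0.015,0,0],[0,0,0]],[[0,0,0],[0,0,0]]])

```text
clock: 8.07
ee_pos: [0.397, 0.2026, 0.0625]
eef_rot: [[0.005, 0.766, 0.643], [0.003, 0.643, -0.766], [-1.0, 0.006, 0.001]]
contact_force: [-0.6, -0.5, -0.7]
gripper_width: 0.0334
```

```bash
python3 -c "
from h import *
go([.3955,.202,.0555],-49.8)"
```

```text
clk 8.075 [0.397  0.2026 0.0625] w 0.0334 F [-0.6 -0.5 -0.7] -> [[0.0139, -0.0031, -0.0011], [-0.0019, 0.0006, -0.0039]] rows>= 0.11458476499971967
```

Emit:
move_arm(series=[[[0.012,-0.003,-0.001],[0,0,-0.004]],[[0.003,0,0],[0,0,0]],[[0,0,0],[0,0,0]]])

```text
clock: 8.45
ee_pos: [0.3961, 0.2023, 0.0553]
eef_rot: [[0.002, 0.766, 0.643], [-0.0, 0.643, -0.766], [-1.0, 0.001, 0.001]]
contact_force: [0.8, 1.1, -0.8]
gripper_width: 0.0332
```

```bash
python3 -c "
from h import *
go([.3955,.202,.0545],-49.8)"
```

```text
clk 8.45 [0.3961 0.2023 0.0553] w 0.0332 F [ 0.8  1.1 -0.8] -> [[0.0015, -0.0013, -0.0003], [-0.0019, 0.0008, -0.0007]] rows>= 0.01607095235164003
```

Emit:
move_arm(series=[[[0,0,0],[0,0,0]],[[0,0,0],[0,0,0]],[[0,0,0],[0,0,0]],[[0,0,0],[0,0,0]]], fingers=-0.32)

```text
clock: 8.95
ee_pos: [0.3968, 0.2026, 0.056]
eef_rot: [[0.003, 0.766, 0.643], [0.001, 0.643, -0.766], [-1.0, 0.003, 0.002]]
contact_force: [-0.7, 0.9, -0.1]
gripper_width: 0.0599
```

Emit:
move_arm(series=[[[-0.05,0,0],[0,0,0]],[[-0.08,0,0],[0,0,0]],[[-0.1,0,0],[0,0,0]],[[-0.06,0,0],[0,0,0]],[[0,0,0],[0,0,0]]])

```text
clock: 9.57
ee_pos: [0.396, 0.2024, 0.205]
eef_rot: [[0.002, 0.766, 0.643], [-0.0, 0.643, -0.766], [-1.0, 0.002, 0.001]]
contact_force: [-0.2, 0.6, -0.5]
gripper_width: 0.0602
```

Run:
```python
from h import *
s=r.state();go([.4685,.0075,.17],-49.8)
print('85 rim pred px',px('wrist',[.3955,.202,.089],s))
cv2.imwrite('pics/w3.png',r.snapshot('wrist')[:,:,::-1]);cv2.imwrite('pics/side3.png',r.snapshot('side')[:,:,::-1][100:220,250:450].repeat(3,0).repeat(3,1))
np.savez('w3s.npz',ee_pos=s['ee_pos'],eef_rot=s['eef_rot'])
```

```text
clk 9.575 [0.396  0.2024 0.205 ] w 0.0602 F [-0.2  0.6 -0.5] -> [[0.0703, -0.1397, 0.3916], [-0.0019, 0.0009, -0.001]] rows>= 3.3735350616550925
85 rim pred px [324.18862287 193.40518797]
```

View pics/side3.png

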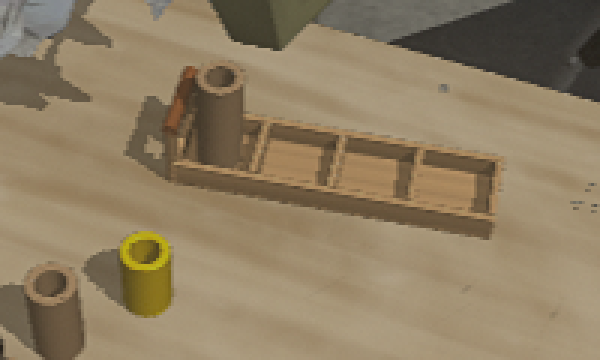

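The 85 mm prop stands upright in the handle pocket, with its rim at crop (220,75). Next is D (70 mm).

Emit:
move_arm(series=[[[0,-0.035,0.09],[0,0,0]],[[0,-0.035,0.11],[0,0,0]],[[0,-0.035,0.11],[0,0,0]],[[0,-0.035,0.08],[0,0,0]],[[0.03,0,0],[0,0,0]],[[0,0,0],[0,0,0]]])

```text
clock: 10.42
ee_pos: [0.4628, 0.0012, 0.1761]
eef_rot: [[-0.023, 0.764, 0.645], [-0.004, 0.645, -0.764], [-1.0, -0.02, -0.012]]
contact_force: [0.4, -0.2, -0.2]
gripper_width: 0.0603
```

Run:
```python
from h import *
s=r.state();go([.4685,.0075,.095],-49.8)
for n,P in dict(D=[.4685,.0075,.07],A=[.668,.0137,.055],B=[.6,-.0213,.04]).items(): print(n,np.round(px('wrist',P,s),1))
cv2.imwrite('pics/w4.png',r.snapshot('wrist')[:,:,::-1])
np.savez('w4s.npz',ee_pos=s['ee_pos'],eef_rot=s['eef_rot'])
```

```text
clk 10.425 [0.4628 0.0012 0.1761] w 0.0603 F [ 0.4 -0.2 -0.2] -> [[0.1618, 0.0202, -0.0003], [-0.0003, -0.0077, 0.013]] rows>= 1.304808429227725
D [324.6 184.5]
A [468.8   4.1]
B [433.8  96.4]
```

View pics/w4.png

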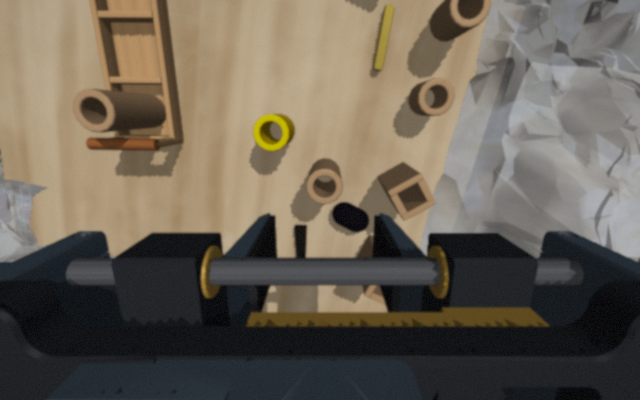

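D's rim is at (325,186) against a predicted (324.6,184.5), so the estimate holds. I'll descend.

Emit:
move_arm(series=[[[0,0.02,0],[0,-0.008,0.013]],[[0.07,0.003,0],[0,0,0]],[[0.08,0,0],[0,0,0]],[[0,0,0],[0,0,0]]])

```text
clock: 10.98
ee_pos: [0.4753, 0.0124, 0.1017]
eef_rot: [[0.011, 0.761, 0.649], [0.001, 0.649, -0.761], [-1.0, 0.009, 0.006]]
contact_force: [0.0, 0.4, -0.3]
gripper_width: 0.0601
```

```bash
python3 -c "
from h import *
go([.4685,.0075,.04],-49.8)"
```

```text
clk 10.975 [0.4753 0.0124 0.1017] w 0.0601 F [ 0.   0.4 -0.3] -> [[0.1233, -0.0177, -0.0021], [0.0028, 0.0041, -0.0054]] rows>= 0.996743997332977
```

Emit:
move_arm(series=[[[0.01,-0.017,-0.002],[0.003,0.004,-0.005]],[[0.06,-0.002,0],[0,0,0]],[[0.045,0,0],[0,0,0]],[[0,0,0],[0,0,0]]])

```text
clock: 11.48
ee_pos: [0.4716, 0.0075, 0.0487]
eef_rot: [[0.012, 0.763, 0.646], [0.0, 0.646, -0.763], [-1.0, 0.009, 0.008]]
contact_force: [-1.1, 0.1, 0.4]
gripper_width: 0.0601
```

```bash
python3 -c "
from h import *
go([.4685,.0075,.04],-49.8)"
```

```text
clk 11.475 [0.4716 0.0075 0.0487] w 0.0601 F [-1.1  0.1  0.4] -> [[0.0173, -0.005, -0.0042], [0.0008, 0.0049, -0.006]] rows>= 0.1479558807329324
```

Emit:
move_arm(series=[[[0.014,-0.005,-0.004],[0,0.005,-0.006]],[[0.004,0,0],[0,0,0]],[[0,0,0],[0,0,0]]])

```text
clock: 11.85
ee_pos: [0.4706, 0.0074, 0.0423]
eef_rot: [[0.005, 0.763, 0.646], [0.0, 0.646, -0.763], [-1.0, 0.004, 0.003]]
contact_force: [-0.9, 0.2, -0.2]
gripper_width: 0.0602
```

Emit:
move_arm(series=[[[0,0,0],[0,0,0]],[[0,0,0],[0,0,0]],[[0,0,0],[0,0,0]],[[0,0,0],[0,0,0]],[[0,0,0],[0,0,0]]], fingers=1)

```text
clock: 12.48
ee_pos: [0.471, 0.0074, 0.043]
eef_rot: [[0.006, 0.763, 0.646], [0.0, 0.646, -0.763], [-1.0, 0.005, 0.004]]
contact_force: [0.4, 0.6, 0.4]
gripper_width: 0.0326
```

Emit:
move_arm(series=[[[-0.05,0,0],[0,0,0]],[[-0.1,0,0],[0,0,0]],[[-0.1,0,0],[0,0,0]],[[-0.07,0,0],[0,0,0]],[[0,0,0],[0,0,0]]])

```text
clock: 13.1
ee_pos: [0.4689, 0.0074, 0.2062]
eef_rot: [[0.002, 0.763, 0.646], [0.0, 0.646, -0.763], [-1.0, 0.002, 0.001]]
contact_force: [0.2, 0.6, -0.9]
gripper_width: 0.0325
```

```bash
python3 -c "
from h import *
s=r.state();print(np.array([.4645,.2595])+np.outer([-.09,-.03,.03,.09],[.764,.645]))
go([.4415,.2405,.19],-49.8)"
```

```text
[[0.39574 0.20145]
 [0.44158 0.24015]
 [0.48742 0.27885]
 [0.53326 0.31755]]
clk 13.1 [0.4689 0.0074 0.2062] w 0.0325 F [ 0.2  0.6 -0.9] -> [[0.0324, 0.2594, -0.3913], [0.0007, 0.0007, -0.0011]] rows>= 3.764358288957732
```

Emit:
move_arm(series=[[[0,0.05,-0.08],[0,0,0]],[[0,0.063,-0.095],[0,0,0]],[[0,0.063,-0.095],[0,0,0]],[[0,0.055,-0.08],[0,0,0]],[[0,0.03,-0.04],[0,0,0]],[[0,0,0],[0,0,0]]])

```text
clock: 13.85
ee_pos: [0.4376, 0.2449, 0.1957]
eef_rot: [[-0.013, 0.765, 0.644], [-0.007, 0.644, -0.765], [-1.0, -0.014, -0.003]]
contact_force: [0.7, -1.8, -1.4]
gripper_width: 0.0324
```

```bash
python3 -c "
from h import *
go([.443,.242,.09],-49.8)"
```

```text
clk 13.85 [0.4376 0.2449 0.1957] w 0.0324 F [ 0.7 -1.8 -1.4] -> [[0.2113, 0.0075, 0.0121], [-0.0011, -0.002, 0.0089]] rows>= 1.6944070981595678
```

Emit:
move_arm(series=[[[0,0.007,0.012],[0,-0.002,0.009]],[[0.1,-0.004,0],[0,0,0]],[[0.1,-0.004,0],[0,0,0]],[[0,0,0],[0,0,0]]])

```text
clock: 14.35
ee_pos: [0.4422, 0.2348, 0.0922]
eef_rot: [[0.001, 0.767, 0.641], [-0.002, 0.641, -0.767], [-1.0, -0.0, 0.002]]
contact_force: [-0.7, -0.4, -0.8]
gripper_width: 0.0328
```

```bash
python3 -c "
from h import *
go([.443,.242,.075],-49.8)"
```

```text
clk 14.35 [0.4422 0.2348 0.0922] w 0.0328 F [-0.7 -0.4 -0.8] -> [[0.0343, 0.0104, -0.0101], [-0.0037, 0.0013, 0.0001]] rows>= 0.29787509557690484
```

Emit:
move_arm(series=[[[0,0.01,-0.01],[-0.004,0,0]],[[0.03,0.001,-0.001],[0,0,0]],[[0,0,0],[0,0,0]]])

```text
clock: 14.72
ee_pos: [0.4466, 0.2434, 0.0805]
eef_rot: [[0.009, 0.764, 0.645], [0.002, 0.645, -0.764], [-1.0, 0.008, 0.004]]
contact_force: [-0.8, 0.2, -1.5]
gripper_width: 0.0328
```

```bash
python3 -c "
from h import *
go([.443,.242,.048],-49.8)"
```

```text
clk 14.725 [0.4466 0.2434 0.0805] w 0.0328 F [-0.8  0.2 -1.5] -> [[0.0649, -0.0077, -0.0027], [-0.0006, 0.0026, -0.0051]] rows>= 0.5233565335113887
```

Emit:
move_arm(series=[[[0.01,-0.007,-0.003],[0,0.003,-0.005]],[[0.03,-0.002,0],[0,0,0]],[[0.02,0,0],[0,0,0]],[[0,0,0],[0,0,0]]])

```text
clock: 15.22
ee_pos: [0.4429, 0.2423, 0.0509]
eef_rot: [[0.002, 0.764, 0.645], [0.002, 0.645, -0.764], [-1.0, 0.003, -0.0]]
contact_force: [0.1, -0.1, 0.1]
gripper_width: 0.0328
```

```bash
python3 -c "
from h import *
go([.443,.242,.048],-49.8)"
```

```text
clk 15.225 [0.4429 0.2423 0.0509] w 0.0328 F [ 0.1 -0.1  0.1] -> [[0.0058, -0.0002, 0.0007], [-0.0002, -0.0002, -0.0018]] rows>= 0.04697804633846626
```

Emit:
move_arm(series=[[[0.006,0,0],[0,0,0]],[[0,0,0],[0,0,0]],[[0,0,0],[0,0,0]]])

```text
clock: 15.6
ee_pos: [0.4435, 0.2427, 0.0486]
eef_rot: [[0.004, 0.764, 0.645], [0.003, 0.645, -0.764], [-1.0, 0.005, 0.0]]
contact_force: [0.4, -0.4, -0.5]
gripper_width: 0.0325
```

Emit:
move_arm(series=[[[0,0,0],[0,0,0]],[[0,0,0],[0,0,0]],[[0,0,0],[0,0,0]],[[0,0,0],[0,0,0]]], fingers=-0.32)

```text
clock: 16.1
ee_pos: [0.4442, 0.2431, 0.0494]
eef_rot: [[0.005, 0.764, 0.645], [0.004, 0.645, -0.764], [-1.0, 0.006, 0.0]]
contact_force: [-0.1, -0.2, 0.3]
gripper_width: 0.06
```

Emit:
move_arm(series=[[[-0.05,0,0],[0,0,0]],[[-0.08,0,0],[0,0,0]],[[-0.1,0,0],[0,0,0]],[[-0.05,0,0],[0,0,0]],[[0,0,0],[0,0,0]]])

```text
clock: 16.73
ee_pos: [0.443, 0.2423, 0.1928]
eef_rot: [[0.003, 0.764, 0.645], [0.003, 0.645, -0.764], [-1.0, 0.005, 0.0]]
contact_force: [0.9, -0.7, -0.2]
gripper_width: 0.0601
```

```bash
python3 -c "
from h import *
go([.668,.0137,.17],-49.8)"
```

```text
clk 16.725 [0.443  0.2423 0.1928] w 0.0601 F [ 0.9 -0.7 -0.2] -> [[0.0458, 0.0486, 0.6396], [-0.0002, 0.0, -0.0029]] rows>= 5.144326859397635
```

Emit:
move_arm(series=[[[0,0.008,0.1],[0,0,0]],[[0,0.008,0.11],[0,0,0]],[[0,0.008,0.11],[0,0,0]],[[0,0.008,0.11],[0,0,0]],[[0,0.008,0.11],[0,0,0]],[[0,0.008,0.09],[0,0,0]],[[0,0,0],[0,0,0]]])

```text
clock: 17.6
ee_pos: [0.6665, 0.0106, 0.178]
eef_rot: [[-0.015, 0.762, 0.647], [0.002, 0.647, -0.762], [-1.0, -0.01, -0.011]]
contact_force: [-0.4, 0.6, -0.3]
gripper_width: 0.0597
```

```bash
python3 -c "
from h import *
go([.667,.0140,.09],-49.8)
s=r.state();print(px('wrist',[.667,.014,.055],s),px('wrist',[.600,-.0213,.04],s))
cv2.imwrite('pics/w5.png',r.snapshot('wrist')[:,:,::-1])"
```

```text
clk 17.6 [0.6665 0.0106 0.178 ] w 0.0597 F [-0.4  0.6 -0.3] -> [[0.176, 0.007, -0.0026], [0.0017, -0.0071, 0.0062]] rows>= 1.4088903010688796
[323.50624134 187.3635124 ] [309.34983059 246.9477138 ]
```

View pics/w5.png

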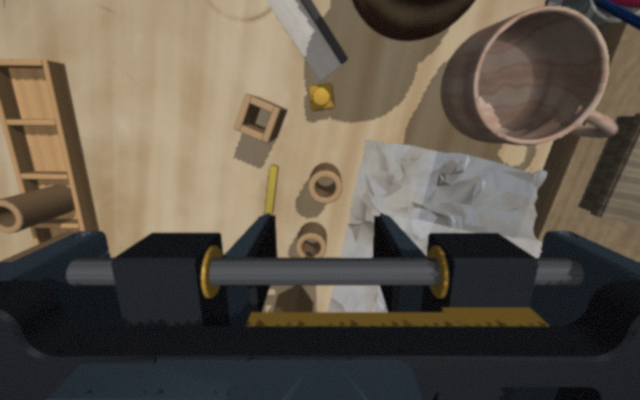

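A's rim is at (325,186), matching the prediction. The caddy at left shows the 70 mm prop leaning by perspective in pocket −30. I'll descend.

Emit:
move_arm(series=[[[0,0.007,-0.001],[0,-0.007,0.006]],[[0.09,-0.004,0],[0,0,0]],[[0.08,-0.004,0],[0,0,0]],[[0,0,0],[0,0,0]]])

```text
clock: 18.15
ee_pos: [0.6608, 0.0172, 0.0907]
eef_rot: [[-0.002, 0.758, 0.652], [0.002, 0.652, -0.758], [-1.0, -0.0, -0.003]]
contact_force: [-0.6, 0.6, -0.9]
gripper_width: 0.0601
```

```bash
python3 -c "
from h import *
go([.668,.014,.03],-49.8)"
```

```text
clk 18.15 [0.6608 0.0172 0.0907] w 0.0601 F [-0.6  0.6 -0.9] -> [[0.1214, 0.0068, 0.0145], [0.0057, -0.0017, 0.0003]] rows>= 0.9793037587510267
```

Emit:
move_arm(series=[[[0,0.007,0.014],[0.005,-0.001,0]],[[0.06,0,0.001],[0,0,0]],[[0.06,0,0],[0,0,0]],[[0,0,0],[0,0,0]]])

```text
clock: 18.65
ee_pos: [0.6753, 0.0158, 0.0387]
eef_rot: [[0.016, 0.762, 0.647], [0.001, 0.648, -0.762], [-1.0, 0.012, 0.01]]
contact_force: [-0.0, -1.1, 0.9]
gripper_width: 0.0606
```

```bash
python3 -c "
from h import *
go([.668,.014,.03],-49.8)"
```

```text
clk 18.65 [0.6753 0.0158 0.0387] w 0.0606 F [-0.  -1.1  0.9] -> [[0.0171, -0.0136, -0.0069], [0.0017, 0.0062, -0.0079]] rows>= 0.1831100106653502
```

Emit:
move_arm(series=[[[0.014,-0.014,-0.007],[0,0.006,-0.008]],[[0.004,-0.003,-0.001],[0,0,0]],[[0,0,0],[0,0,0]]])

```text
clock: 19.02
ee_pos: [0.6691, 0.0133, 0.0342]
eef_rot: [[0.008, 0.762, 0.648], [-0.0, 0.648, -0.762], [-1.0, 0.006, 0.005]]
contact_force: [0.4, 1.3, 0.0]
gripper_width: 0.0603
```

```bash
python3 -c "
from h import *
go([.668,.014,.03],-49.8)"
```

```text
clk 19.025 [0.6691 0.0133 0.0342] w 0.0603 F [0.4 1.3 0. ] -> [[0.0084, -0.0009, -0.0025], [0.0018, 0.0034, -0.0036]] rows>= 0.07034232336001144
```

Emit:
move_arm(series=[[[0.01,-0.003,-0.002],[0,0.004,-0.004]],[[0,0,0],[0,0,0]]])

```text
clock: 19.27
ee_pos: [0.6677, 0.0131, 0.0298]
eef_rot: [[-0.0, 0.762, 0.648], [0.0, 0.648, -0.762], [-1.0, 0.0, -0.0]]
contact_force: [-0.1, -0.1, 0.6]
gripper_width: 0.0601
```

Emit:
move_arm(series=[[[0,0,0],[0,0,0]],[[0,0,0],[0,0,0]],[[0,0,0],[0,0,0]],[[0,0,0],[0,0,0]],[[0,0,0],[0,0,0]]], fingers=1)

```text
clock: 19.9
ee_pos: [0.6678, 0.0131, 0.0298]
eef_rot: [[-0.0, 0.762, 0.647], [0.0, 0.647, -0.762], [-1.0, 0.0, -0.0]]
contact_force: [-0.5, 0.1, -0.1]
gripper_width: 0.0332
```

Emit:
move_arm(series=[[[-0.05,0,0],[0,0,0]],[[-0.1,0,0],[0,0,0]],[[-0.1,0,0],[0,0,0]],[[-0.07,0,0],[0,0,0]],[[0,0,0],[0,0,0]]])

```text
clock: 20.52
ee_pos: [0.6669, 0.013, 0.1922]
eef_rot: [[-0.005, 0.762, 0.647], [0.0, 0.648, -0.762], [-1.0, -0.004, -0.003]]
contact_force: [0.4, 0.4, -1.9]
gripper_width: 0.0337
```

```bash
python3 -c "
from h import *
go([.4875,.279,.19],-49.8)"
```

```text
clk 20.525 [0.6669 0.013  0.1922] w 0.0337 F [ 0.4  0.4 -1.9] -> [[0.0062, 0.0711, -0.6377], [0.0017, -0.0022, 0.0023]] rows>= 5.133345801013961
```

Emit:
move_arm(series=[[[0,0.012,-0.1],[0,0,0]],[[0,0.012,-0.11],[0,0,0]],[[0,0.012,-0.11],[0,0,0]],[[0,0.012,-0.11],[0,0,0]],[[0,0.012,-0.11],[0,0,0]],[[0,0.01,-0.09],[0,0,0]],[[0,0,0],[0,0,0]]])

```text
clock: 21.4
ee_pos: [0.4785, 0.2805, 0.1792]
eef_rot: [[-0.025, 0.764, 0.645], [-0.006, 0.645, -0.764], [-1.0, -0.023, -0.011]]
contact_force: [-0.3, -0.2, -1.3]
gripper_width: 0.0332
```

```bash
python3 -c "
from h import *
go([.4875,.279,.08],-49.8)"
```

```text
clk 21.4 [0.4785 0.2805 0.1792] w 0.0332 F [-0.3 -0.2 -1.3] -> [[0.198, 0.0164, 0.0161], [-0.0, -0.0073, 0.0149]] rows>= 1.5944309245306285
```

Emit:
move_arm(series=[[[0,0.016,0.01],[0,-0.007,0.015]],[[0.1,-0.004,0],[0,0,0]],[[0.09,-0.004,0],[0,0,0]],[[0,0,0],[0,0,0]]])

```text
clock: 21.9
ee_pos: [0.4883, 0.2757, 0.0795]
eef_rot: [[0.003, 0.766, 0.643], [-0.001, 0.643, -0.766], [-1.0, 0.002, 0.003]]
contact_force: [-0.7, -0.8, -0.9]
gripper_width: 0.0333
```

```bash
python3 -c "
from h import *
go([.4875,.279,.06],-49.8)"
```

```text
clk 21.9 [0.4883 0.2757 0.0795] w 0.0333 F [-0.7 -0.8 -0.9] -> [[0.039, 0.0029, -0.0062], [-0.0023, 0.0018, -0.0012]] rows>= 0.3165995287129929
```

Emit:
move_arm(series=[[[0,0.002,-0.006],[-0.002,0.002,-0.001]],[[0.03,-0.001,-0.001],[0,0,0]],[[0,0,0],[0,0,0]]])

```text
clock: 22.28
ee_pos: [0.4901, 0.2791, 0.0672]
eef_rot: [[0.007, 0.765, 0.644], [0.004, 0.644, -0.765], [-1.0, 0.008, 0.001]]
contact_force: [-0.7, -0.2, -2.2]
gripper_width: 0.0336
```

```bash
python3 -c "
from h import *
go([.4875,.279,.0345],-49.8)"
```

```text
clk 22.275 [0.4901 0.2791 0.0672] w 0.0336 F [-0.7 -0.2 -2.2] -> [[0.0654, -0.0047, -0.0033], [-0.0016, 0.0008, -0.0048]] rows>= 0.5248471970594878
```

Emit:
move_arm(series=[[[0.01,-0.004,-0.003],[0,0.001,-0.005]],[[0.03,-0.001,0],[0,0,0]],[[0.024,0,0],[0,0,0]],[[0.003,0,0],[0,0,0]],[[0,0,0],[0,0,0]]])

```text
clock: 22.9
ee_pos: [0.4883, 0.2795, 0.0337]
eef_rot: [[0.002, 0.765, 0.644], [0.001, 0.644, -0.765], [-1.0, 0.003, 0.0]]
contact_force: [-1.1, -1.1, 4.5]
gripper_width: 0.0332
```

```bash
python3 -c "
from h import *
go([.4875,.279,.0345],-49.8)"
```

```text
clk 22.9 [0.4883 0.2795 0.0337] w 0.0332 F [-1.1 -1.1  4.5] -> [[-0.0017, -0.0018, -0.0002], [-0.0012, 0.0003, -0.0017]] rows>= 0.019737044280821545
```

Touching the floor (4.5 N). I'll release and go to B.

Emit:
move_arm(series=[[[0,0,0],[0,0,0]],[[0,0,0],[0,0,0]],[[0,0,0],[0,0,0]],[[0,0,0],[0,0,0]]], fingers=-0.32)

```text
clock: 23.4
ee_pos: [0.4882, 0.2795, 0.0328]
eef_rot: [[0.002, 0.765, 0.644], [0.001, 0.644, -0.765], [-1.0, 0.002, 0.0]]
contact_force: [-1.1, 0.0, 0.5]
gripper_width: 0.0602
```

Emit:
move_arm(series=[[[-0.05,0,0],[0,0,0]],[[-0.08,0,0],[0,0,0]],[[-0.1,0,0],[0,0,0]],[[-0.06,0,0],[0,0,0]],[[0,0,0],[0,0,0]]])

```text
clock: 24.02
ee_pos: [0.4875, 0.2791, 0.1808]
eef_rot: [[-0.0, 0.765, 0.644], [0.0, 0.644, -0.765], [-1.0, -0.0, -0.0]]
contact_force: [0.3, 0.3, 0.5]
gripper_width: 0.0601
```

```bash
python3 -c "
from h import *
go([.601,-.021,.17],-49.8)"
```

```text
clk 24.025 [0.4875 0.2791 0.1808] w 0.0601 F [0.3 0.3 0.5] -> [[0.0216, -0.213, 0.6053], [-0.0012, -0.0001, 0.0001]] rows>= 5.136312966524865
```

Emit:
move_arm(series=[[[0,-0.033,0.09],[0,0,0]],[[0,-0.036,0.105],[0,0,0]],[[0,-0.036,0.105],[0,0,0]],[[0,-0.036,0.105],[0,0,0]],[[0,-0.036,0.105],[0,0,0]],[[0,-0.03,0.08],[0,0,0]],[[0,0,0],[0,0,0]]])

```text
clock: 24.9
ee_pos: [0.5973, -0.0216, 0.1685]
eef_rot: [[-0.016, 0.763, 0.646], [-0.001, 0.646, -0.763], [-1.0, -0.013, -0.01]]
contact_force: [-0.4, 0.4, 0.3]
gripper_width: 0.0602
```

```bash
python3 -c "
from h import *
go([.601,-.021,.08],-49.8)
s=r.state();print(px('wrist',[.601,-.021,.04],s))
cv2.imwrite('pics/w6.png',r.snapshot('wrist')[:,:,::-1])"
```

```text
clk 24.9 [ 0.5973 -0.0216  0.1685] w 0.0602 F [-0.4  0.4  0.3] -> [[0.1769, 0.0088, 0.0055], [0.0008, -0.0062, 0.0083]] rows>= 1.4179587466468853
[327.39969765 185.16263149]
```

View pics/w6.png

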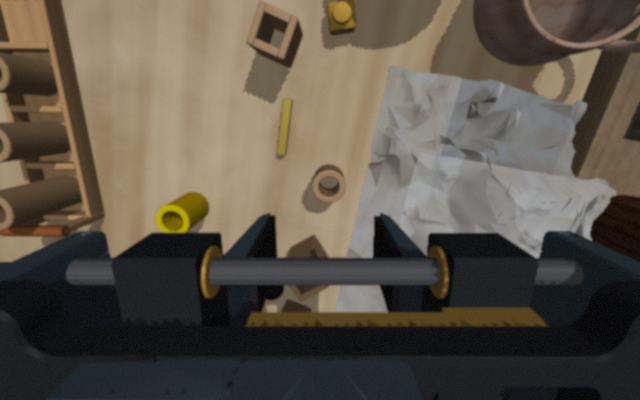

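B's rim is at (330,185), which puts it about 2 mm further along tool z. The three placed props are visible in the caddy at left. I'll descend.

Emit:
move_arm(series=[[[0,0.009,0.008],[0,-0.006,0.008]],[[0.09,-0.003,0],[0,0,0]],[[0.08,-0.003,0],[0,0,0]],[[0,0,0],[0,0,0]]])

```text
clock: 25.45
ee_pos: [0.5997, -0.0172, 0.0806]
eef_rot: [[-0.0, 0.758, 0.652], [0.002, 0.652, -0.758], [-1.0, 0.001, -0.002]]
contact_force: [0.8, -0.5, -0.1]
gripper_width: 0.06
```

```bash
python3 -c "
from h import *
go([.602,-.0223,.021],-49.8)"
```

```text
clk 25.45 [ 0.5997 -0.0172  0.0806] w 0.06 F [ 0.8 -0.5 -0.1] -> [[0.1192, -0.0033, 0.011], [0.0052, -0.001, -0.0009]] rows>= 0.9581766916703738
```

Emit:
move_arm(series=[[[0,-0.004,0.01],[0.005,-0.001,0]],[[0.06,-0.003,0.001],[0,0,0]],[[0.05,-0.003,0],[0,0,0]],[[0,0,0],[0,0,0]]])

```text
clock: 25.95
ee_pos: [0.6058, -0.0236, 0.0322]
eef_rot: [[0.016, 0.762, 0.647], [-0.0, 0.647, -0.762], [-1.0, 0.012, 0.01]]
contact_force: [-0.0, -0.2, 0.2]
gripper_width: 0.0604
```

```bash
python3 -c "
from h import *
go([.602,-.0223,.021],-49.8)"
```

```text
clk 25.95 [ 0.6058 -0.0236  0.0322] w 0.0604 F [-0.  -0.2  0.2] -> [[0.0222, -0.0045, -0.0071], [0.0015, 0.0067, -0.0078]] rows>= 0.19019028884213932
```

Emit:
move_arm(series=[[[0.018,-0.006,-0.007],[0,0.007,-0.008]],[[0.005,-0.001,0],[0,0,0]],[[0,0,0],[0,0,0]]])

```text
clock: 26.32
ee_pos: [0.6038, -0.0231, 0.0241]
eef_rot: [[0.006, 0.762, 0.647], [-0.0, 0.647, -0.762], [-1.0, 0.004, 0.004]]
contact_force: [0.3, 0.6, 0.8]
gripper_width: 0.0601
```

```bash
python3 -c "
from h import *
go([.602,-.0223,.021],-49.8)"
```

```text
clk 26.325 [ 0.6038 -0.0231  0.0241] w 0.0601 F [0.3 0.6 0.8] -> [[0.0062, -0.0018, -0.0037], [0.0016, 0.0025, -0.0028]] rows>= 0.059414509490575446
```

Emit:
move_arm(series=[[[0.007,-0.003,-0.003],[0,0.003,-0.003]],[[0,0,0],[0,0,0]]])

```text
clock: 26.58
ee_pos: [0.602, -0.0229, 0.0211]
eef_rot: [[-0.0, 0.762, 0.647], [0.0, 0.647, -0.762], [-1.0, 0.0, -0.0]]
contact_force: [0.5, -0.3, 0.5]
gripper_width: 0.0603
```

Emit:
move_arm(series=[[[0,0,0],[0,0,0]],[[0,0,0],[0,0,0]],[[0,0,0],[0,0,0]],[[0,0,0],[0,0,0]],[[0,0,0],[0,0,0]]], fingers=1)

```text
clock: 27.2
ee_pos: [0.6021, -0.023, 0.0212]
eef_rot: [[0.0, 0.762, 0.647], [0.0, 0.647, -0.762], [-1.0, 0.0, -0.0]]
contact_force: [0.2, 0.1, 0.3]
gripper_width: 0.0321
```

Emit:
move_arm(series=[[[-0.05,0,0],[0,0,0]],[[-0.1,0,0],[0,0,0]],[[-0.1,0,0],[0,0,0]],[[-0.06,0,0],[0,0,0]],[[0,0,0],[0,0,0]]])

```text
clock: 27.82
ee_pos: [0.6013, -0.023, 0.179]
eef_rot: [[-0.004, 0.762, 0.647], [0.0, 0.647, -0.762], [-1.0, -0.002, -0.003]]
contact_force: [0.2, -0.9, -0.8]
gripper_width: 0.0323
```

```bash
python3 -c "
from h import *
go([.5335,.3175,.17],-49.8)"
```

```text
clk 27.825 [ 0.6013 -0.023   0.179 ] w 0.0323 F [ 0.2 -0.9 -0.8] -> [[0.0189, 0.3375, -0.6068], [0.0015, -0.0017, 0.0015]] rows>= 5.556728399942299
```

Emit:
move_arm(series=[[[0,0.045,-0.08],[0,0,0]],[[0,0.055,-0.1],[0,0,0]],[[0,0.055,-0.1],[0,0,0]],[[0,0.055,-0.1],[0,0,0]],[[0,0.055,-0.1],[0,0,0]],[[0,0.055,-0.09],[0,0,0]],[[0,0.015,-0.03],[0,0,0]],[[0,0,0],[0,0,0]]])

```text
clock: 28.82
ee_pos: [0.5274, 0.3204, 0.1633]
eef_rot: [[-0.024, 0.764, 0.645], [-0.009, 0.645, -0.764], [-1.0, -0.024, -0.009]]
contact_force: [-0.4, -0.4, -1.3]
gripper_width: 0.0322
```

```bash
python3 -c "
from h import *
go([.5335,.3175,.075],-49.8)"
```

```text
clk 28.825 [0.5274 0.3204 0.1633] w 0.0322 F [-0.4 -0.4 -1.3] -> [[0.1764, 0.0099, 0.0139], [-0.0005, -0.0057, 0.0155]] rows>= 1.4177062653546628
```

Emit:
move_arm(series=[[[0,0.01,0.008],[0,-0.006,0.015]],[[0.08,-0.002,0],[0,0,0]],[[0.08,-0.002,0],[0,0,0]],[[0,0,0],[0,0,0]]])

```text
clock: 29.32
ee_pos: [0.5354, 0.3125, 0.0815]
eef_rot: [[0.004, 0.768, 0.64], [-0.002, 0.64, -0.768], [-1.0, 0.002, 0.004]]
contact_force: [0.1, -0.8, -0.4]
gripper_width: 0.0317
```

```bash
python3 -c "
from h import *
go([.5335,.3175,.05],-49.8)"
```

```text
clk 29.325 [0.5354 0.3125 0.0815] w 0.0317 F [ 0.1 -0.8 -0.4] -> [[0.063, 0.0034, -0.0104], [-0.0046, 0.0027, -0.0013]] rows>= 0.5111655472846838
```

Emit:
move_arm(series=[[[0,0.003,-0.01],[-0.004,0.003,-0.001]],[[0.045,-0.001,-0.001],[0,0,0]],[[0,0,0],[0,0,0]]])

```text
clock: 29.7
ee_pos: [0.5366, 0.3176, 0.0642]
eef_rot: [[0.008, 0.766, 0.643], [0.006, 0.643, -0.766], [-1.0, 0.01, 0.001]]
contact_force: [0.2, -0.2, -0.8]
gripper_width: 0.0323
```

```bash
python3 -c "
from h import *
go([.5335,.3175,.0255],-49.8)"
```

```text
clk 29.7 [0.5366 0.3176 0.0642] w 0.0323 F [ 0.2 -0.2 -0.8] -> [[0.0773, -0.0057, -0.0039], [-0.0021, 0.0007, -0.0064]] rows>= 0.6209247882066259
```

Emit:
move_arm(series=[[[0.01,-0.005,-0.004],[0,0.001,-0.006]],[[0.035,-0.001,0],[0,0,0]],[[0.027,0,0],[0,0,0]],[[0,0,0],[0,0,0]]])

```text
clock: 30.2
ee_pos: [0.5349, 0.3184, 0.0293]
eef_rot: [[0.005, 0.766, 0.643], [0.003, 0.643, -0.766], [-1.0, 0.006, 0.0]]
contact_force: [0.0, 0.8, -0.3]
gripper_width: 0.0322
```

```bash
python3 -c "
from h import *
go([.5335,.3175,.0255],-49.8)"
```

```text
clk 30.2 [0.5349 0.3184 0.0293] w 0.0322 F [ 0.   0.8 -0.3] -> [[0.0076, -0.0033, -0.0003], [-0.002, 0.0003, -0.0038]] rows>= 0.06675392182136951
```

Emit:
move_arm(series=[[[0.007,-0.003,0],[0,0,-0.004]],[[0,0,0],[0,0,0]],[[0,0,0],[0,0,0]]])

```text
clock: 30.58
ee_pos: [0.5341, 0.3177, 0.0258]
eef_rot: [[0.0, 0.766, 0.643], [-0.0, 0.643, -0.766], [-1.0, 0.0, 0.001]]
contact_force: [-0.7, 0.4, -0.8]
gripper_width: 0.0321
```

Emit:
move_arm(series=[[[0,0,0],[0,0,0]],[[0,0,0],[0,0,0]],[[0,0,0],[0,0,0]],[[0,0,0],[0,0,0]]], fingers=-0.32)

```text
clock: 31.08
ee_pos: [0.5346, 0.318, 0.0267]
eef_rot: [[0.002, 0.766, 0.643], [0.0, 0.643, -0.766], [-1.0, 0.002, 0.001]]
contact_force: [0.4, 0.7, -0.6]
gripper_width: 0.0602
```

Emit:
move_arm(series=[[[-0.04,0,0],[0,0,0]],[[-0.06,0,0],[0,0,0]],[[-0.1,0,0],[0,0,0]],[[-0.1,0,0],[0,0,0]],[[-0.1,-0.05,0],[0,0,0]],[[-0.05,-0.1,0],[0,0,0]],[[0,-0.1,0],[0,0,0]],[[0,-0.1,0],[0,0,0]],[[0,0,0],[0,0,0]],[[0,0,0],[0,0,0]]])

```text
clock: 32.33
ee_pos: [0.3972, 0.2028, 0.2594]
eef_rot: [[0.005, 0.766, 0.643], [0.001, 0.643, -0.766], [-1.0, 0.005, 0.002]]
contact_force: [0.1, -1.6, -0.2]
gripper_width: 0.0599
```

Run:
```python
from h import *
s=r.state();go([.4,.2,.2],-49.8)
c=np.array([.4645,.2595]);u=np.array([.764,.645])
for x,h in((-.09,.089),(-.03,.074),(.03,.059),(.09,.044)): print(np.round(px('wrist',[*(c+u*x),h],s),1))
a=r.snapshot('wrist')[:,:,::-1];b=r.snapshot('top')[:,:,::-1]
cv2.imwrite('pics/w7.png',a)
cv2.imwrite('pics/t7.png',np.clip(cv2.resize(b[140:330,185:445],None,fx=3,fy=3)*1.8,0,255))
np.savez('w7s.npz',ee_pos=s['ee_pos'],eef_rot=s['eef_rot'])
```

```text
clk 32.325 [0.3972 0.2028 0.2594] w 0.0599 F [ 0.1 -1.6 -0.2] -> [[0.1189, 0.0002, 0.0076], [-0.0018, 0.0014, -0.0029]] rows>= 0.9531862101054506
[324.1 183.6]
[324.  131.5]
[323.9  79.1]
[323.7  26.4][ WARN:0@1.428] global loadsave.cpp:1063 imwrite_ Unsupported depth image for selected encoder is fallbacked to CV_8U.
```

View pics/w7.png

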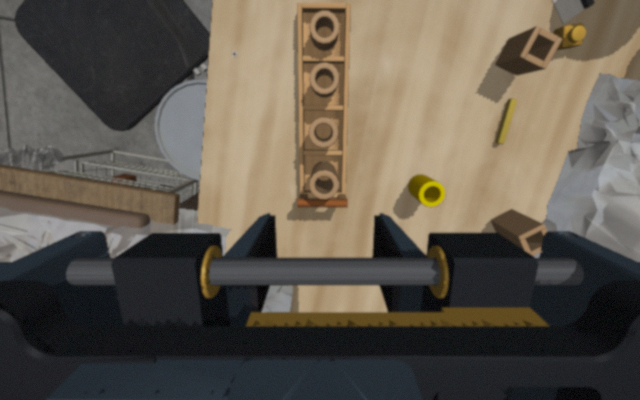

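View pics/t7.png

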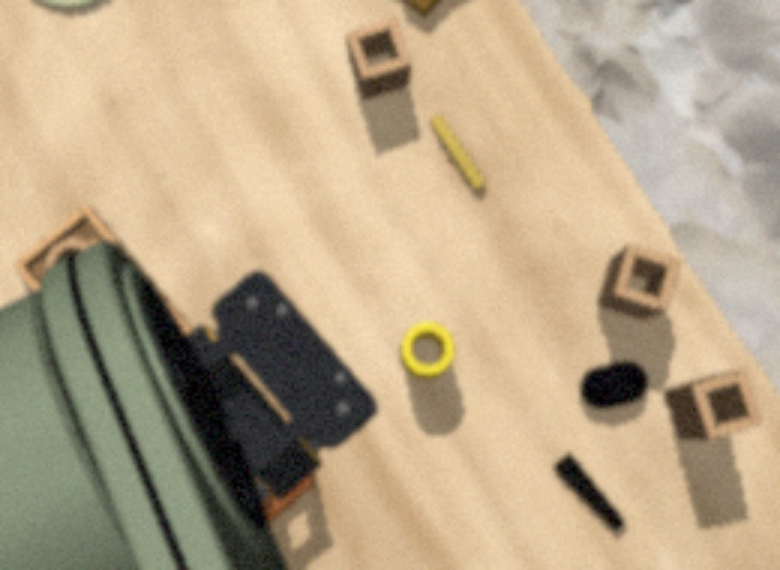

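The wrist view shows all four rims at (323,182), (323,131), (324,79) and (324,28), within about 2 px of what props standing on the pocket floors should give. The top view shows the squares at the same pixels as at the start. The gripper is clear, so I'll hand in.

```bash
python3 -c "
from plant import r
print(r.close_job())"
```

```text
the job is handed in; nothing more can be done
None
```

All four round props are standing in the caddy: 85, 70, 55 and 40 mm at x = −90, −30, +30 and +90 mm, with the tallest beside the handle. I handed the job in just after 32.4 s (limit 104 s). It gives no verdict on hand-in.

- **Round props:** in the last wrist view, all four rims were within about 2 px (roughly 2 mm) of where props standing on the pocket floors should appear.
- **Square props:** in the last top view, all three were at the same pixels as at the start.
- **Gripper:** it was open and clear of everything, with the fingertips about 0.26 m above the bench.
- **Disagreements:** at the start, heights measured from the top and side cameras together came out about 3–7 mm low on every prop. The two fixed views also disagreed by about 3–8 mm, so I used their average. The wrist views matched those averages to within about 2–3 px.
- **Not checked:** I confirmed uprightness and floor contact only from the rim positions, release heights and forces, not with a separate close view of each prop.

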